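# Index the mitre jig's arm one hole

## Robot

A 6-joint arm with a two-finger parallel gripper is mounted at the origin on the work surface. World frame = base frame: x ahead of the robot, y to its left, z up, the work surface at z = 0. Lengths are in m, angles in rad, forces in N, time in s.
With the tool pointing down it reaches from about 0.225 to 0.875 m from the base axis. Payload 3.4 kg.
Tool frame: the origin (TCP) lies on the front face of the gripper's body, between the roots of the fingers; the fingertips stand 73 mm ahead of it and the grasp point (between the pads) lies 54 mm ahead of it (grip_point_offset is the z of the grasp point in the tool frame, in m); z points along the fingers, y is the direction in which the jaws open and shut (so a half turn about z gives the same grasp; the last joint's range is limited). The gripper opens to 85 mm and grips with 20 to 120 N. Pads are 22 mm wide; open, the fingers measure 114 mm over their backs; the gripper's body (76 mm by 85 mm) begins 54 mm behind the grasp point. The pads swing forward as they close: fully open they stand 13 mm farther back than shut.
Start: joints at [-1.246, 0.276, 1.505, -0, 1.361, -0.121], TCP at [0.248, -0.519, 0.304] pointing down, gripper open.
Joint ranges: [-2.89, 2.89], [-0.75, 2.08], [0.22, 2.7], [-1.18, 4.32], [0.11, 2.71], [-2.7, 2.7]. Speed limits (rad/s): [2.57, 2.57, 3.14, 3.14, 3.14, 3.14].

## Interface

Orientations are given as [roll, pitch, yaw] about the fixed x, y, z axes, in that order (R = Rz(yaw) Ry(pitch) Rx(roll)).
In Python, from cell import goto, line_to, goto_joints, command_gripper, hold, inverse_kinematics, capture, IKError, finish_job, read_clock, read_joint_positions, read_qvel, read_joint_torque, read_eef_pos, read_tool_rot, read_force, read_torque, read_grip_width, grip_point_offset gives the robot as it stands. Calls block until the motion is done:
- goto(position, orientation): joint-space move of the TCP to a pose.
- line_to(position, ori=None, rate=0.15, max_force=None): straight line of the TCP; ori=None keeps the orientation; rate is the mean speed in m/s. With max_force (N) it stops when the force on the tool has changed by that much, and returns True; else False.
- goto_joints(angles): joint-space move.
- command_gripper(opening, effort=None): finger opening in m; effort is the grip in N (None keeps the last); returns when the fingers have stopped.
- hold(seconds).
- inverse_kinematics(position, orientation): joint angles nearest the present ones, or None.
- capture(name): name is "scene" or "top" or "wrist"; returns a dict with "image" (420x560x3 uint8, blue, green, red), "vfov" (degrees; the focal length in pixels is half the picture's height over the tangent of half this angle, whatever the lens; pixels are square), "cx", "cy" (the principal point, pixels), "k1" (the pictures are not rectified: a ray, as slopes to the right and down, at radius r is drawn at 1 + k1 r^2 times it, then the intrinsics apply), "position" and "attitude" of the camera in the world; the wrist camera has in their place "T_tool_cam" (4x4, takes a point from camera to tool coordinates, whose origin is the TCP and whose axes are the flange's). Camera axes: x right, y down, z forward; pixel columns grow to the right and rows downward; lengths in m; the calibration is good to about 2 mm. A picture is of the moment at which its call begins: read the wrist's pose just before it. There is no depth.
A pose or a line that the arm cannot do raises IKError and nothing moves.
- finish_job(): hands the job in, once; it reports no verdict.
Readings, each from a call of its own:
- read_clock(): time.
- read_joint_positions(): joint angles.
- read_qvel(): joint speeds.
- read_joint_torque(): joint torques, N m.
- read_eef_pos(): TCP position.
- read_tool_rot(): TCP orientation.
- read_force(): force on the tool from outside, world axes, zero at the start.
- read_torque(): the same for the moment, N m.
- read_grip_width(): finger opening in m.
Only numpy, scipy, OpenCV 4.12 (cv2) and the standard library are available. Lean on these libraries where they do the work, as an engineer would, in place of code of your own. Each camera call takes 0.05 s, during which the arm holds its last target. There are 200 camera calls.

## Task

Set the mitre jig for the next cut: hook a fingertip under the pull ring, lift the spring index pin, swing the arm exactly one hole towards the side where the open offcut tray stands, and let the pin drop fully home in that hole. Do not pinch or grip the ring, and leave the tray, jar, tape roll and wooden strip where they are.

Things in the scene. Friction and masses are not known exactly. Their poses are not given: they have to be found in the camera images.
- jig: Mitre jig screwed to the table: plywood board 310 x 340 x 18 mm, aluminium index plate (top at 32 mm). Origin on the table under the swing arm's pivot; x from index plate to pivot (roughly away from the robot), y left, z up. Five index holes, 190 mm from the pivot on its -x side, 15 degrees (50 mm) apart: the middle one at y = 0, two to each side. A 16 mm fence stands near the pivot.
- pull_ring: Steel ring on top of the index pin, upright like a stirrup over the arm's free end; a finger goes through it along the arm. Bar 8 mm thick; opening 56 wide, 50 high, corners cut 10 mm. Origin: centre of the opening, 103 mm above the table with the pin home; top bar's underside is 25 mm above it, its middle 29 mm. x along the arm to the pivot (190 mm away), z up. It moves with the pin.
- index_pin (a joint): Height (m) of the spring pin: 0 home in a hole, 0.012 with its tip on the plate between holes, 0.024 top stop. The arm is free to swing once it is above 0.012. The spring pushes down with 5 N at 0, 9 N at the top. Pin 10 mm with round tip, hole 12 mm; left on the plate and dragged (about 2 N) over a hole it snaps in by itself, and the arm is then locked.
- swing_arm (a joint): Arm angle (rad) about the upright pivot: 0 in the middle hole, where it starts; positive with the ring end swung to the jig's left (+y). Holes at -0.524, -0.262, 0, 0.262, 0.524. The pivot is a little stiff (under 1 N at the ring). The arm's free end below the ring rises to 64 mm above the table; two saw guide plates 27 to 83 mm from the pivot rise to 86 mm.
- tray_center (a point): Centre (half-way up) of the loose open offcut tray of grey plastic, 100 x 130 mm, 35 mm high, standing beside the jig on its left or its right.
- jar_center (a point): Centre of the loose closed glass jar, 66 mm across, 90 mm high, standing on the other side of the jig.
- strip_center (a point): Centre of a loose light wooden strip 14 x 300 x 10 mm, lying along the fence under the arm.
- tape_center (a point): Centre of a loose empty cardboard tape roll lying flat on the table, 80 mm across, 24 mm high.
Not all that is in view belongs to the job. Of the things shaped like the part that bears tray_center, the grey one is meant.

How it is judged:
By the outcome, as a careful person would: the job done as asked, in the order asked, and still so for the second after the job is handed in, with the robot touching nothing.
It also fails if it takes over 48 s, if anything falls off the work surface, if the arm or the gripper's body presses on something with over 40 N, if the wrist force passes 120 N, or if a joint passes its speed limit or range.

## Working session

There is one attempt and no reset: what is moved stays moved. The work goes in short steps, each a Python script; the robot and the scene stay as the last script left them, time stands still between calls to the robot, and variables do not carry over. Pictures are saved under pics/ and viewed, about 8 in all and at most 12, crops included, and the job is handed in when it is done.

```bash
ls; mkdir -p pics
python3 - <<'E'
from cell import *
import cv2,numpy as np
for n in("top","scene"):
    c=capture(n); cv2.imwrite(f"pics/{n}0.png",c["image"]); print({k:v for k,v in c.items() if k!="image"})
print(read_clock(),read_tool_rot(),grip_point_offset() if callable(grip_point_offset) else grip_point_offset)
E
```

```text
pics
{'vfov': 44.312531978468925, 'cx': 268.7568796393665, 'cy': 196.28813201851398, 'k1': -0.0010750909857307363, 'position': array([0.20276841, 0.0232377 , 1.56568062]), 'attitude': array([-2.92720529e+00,  1.37125751e-03, -1.55192742e+00])}
{'vfov': 45.08859249541994, 'cx': 281.8511024850412, 'cy': 204.02794465089596, 'k1': -0.19137857035639078, 'position': array([1.69249588, 0.30726766, 0.87533394]), 'attitude': array([-2.14886921,  0.01284312,  1.80550237])}
0.1 [-3.13995563e+00 -2.18717683e-04  4.45758703e-01] 0.0539
```

View pics/top0.png

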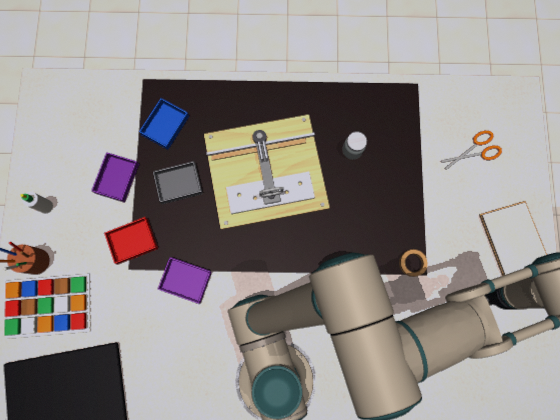

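View pics/scene0.png

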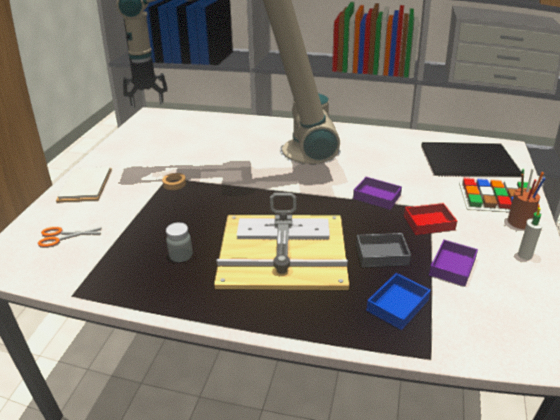

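The top view has the jig at about (267,172), the grey tray at (178,182), which is on the jig's left (+y), and the jar at (355,146) on its right. The ring is near (270,193). The scene view agrees, with the ring at (283,203), the tray at (384,249) and the jar at (179,243). So the swing is +0.262.

```bash
cat > h.py <<'E'
from cell import *
import cv2,numpy as np
from scipy.spatial.transform import Rotation as R
def cam(c,p=None,r=None):
    h,w=c["image"].shape[:2]; f=h/2/np.tan(np.radians(c["vfov"]/2))
    K=np.array([[f,0,c["cx"]],[0,f,c["cy"]],[0,0,1]]); D=np.array([c["k1"],0,0,0,0.])
    if "position" in c: M=R.from_euler("xyz",c["attitude"]).as_matrix(); o=np.array(c["position"])
    else:
        T=np.array(c["T_tool_cam"]); Rt=R.from_euler("xyz",r).as_matrix(); M=Rt@T[:3,:3]; o=np.array(p)+Rt@T[:3,3]
    return K,D,M,o
def ray(C,uv):
    K,D,M,o=C; x=cv2.undistortPoints(np.array([[uv]],float),K,D)[0,0]
    d=M@np.array([x[0],x[1],1]); return o,d/np.linalg.norm(d)
def onplane(C,uv,z):
    o,d=ray(C,uv); return o+d*(z-o[2])/d[2]
def tri(*rays):
    A=[np.eye(3)-np.outer(d,d) for o,d in rays]; p=np.linalg.solve(sum(A),sum(a@o for a,(o,d) in zip(A,rays)))
    return p,[np.linalg.norm(a@(p-o)) for a,(o,d) in zip(A,rays)]
def proj(C,P):
    K,D,M,o=C; return cv2.projectPoints(np.array([M.T@(np.array(P)-o)]),np.zeros(3),np.zeros(3),K,D)[0][0,0]
E
python3 - <<'E'
from h import *
t=capture("top");s=capture("scene");C=cam(t);S=cam(s)
hsv=cv2.cvtColor(t["image"],cv2.COLOR_BGR2HSV)
m=cv2.inRange(hsv,(20,60,120),(38,255,255)); m[:100]=0;m[240:]=0;m[:,:195]=0;m[:,340:]=0
hull=cv2.convexHull(cv2.findNonZero(m)); q=cv2.boxPoints(cv2.minAreaRect(hull))
P=np.array([onplane(C,x,.018) for x in q]);print(q.round(1).tolist(),P.round(3).tolist(),np.linalg.norm(P-np.roll(P,1,0),axis=1).round(3),P.mean(0).round(3))
print("tray",onplane(C,(178,182),.018))
for uv in [(260,136),(270,193)]: print(uv,onplane(C,uv,.10).round(3))
print("scene ring", onplane(S,(283,205),.103).round(3))
a=cv2.resize(t["image"][115:230,200:330],None,fx=4,fy=4,interpolation=2)
b=cv2.resize(s["image"][185:300,240:310],None,fx=4,fy=4,interpolation=2)
cv2.imwrite("pics/crop1.png",np.hstack([a,b]))
# reach
for z in(.103,.13):
  for pitch in (90,105,120,135):
    for yaw in (0,10,20):
      T=R.from_euler("z",yaw,degrees=True)*R.from_euler("y",pitch,degrees=True)
      for rz in (0,90,180,-90):
        o=(T*R.from_euler("z",rz,degrees=True)).as_euler("xyz")
        g=onplane(C,(270,193),.13); p=np.array([g[0],g[1],z])-T.apply([0,0,.06])
        j=inverse_kinematics(p,o)
        if j is not None: print(z,pitch,yaw,rz,np.round(j,2))
E
```

```text
[[202.39999389648438, 133.60000610351562], [311.20001220703125, 113.19999694824219], [328.8999938964844, 208.0], [220.1999969482422, 228.3000030517578]] [[0.738, 0.245, 0.018], [0.813, -0.098, 0.018], [0.507, -0.153, 0.018], [0.438, 0.177, 0.018]] [0.308 0.351 0.311 0.337] [0.624 0.043 0.018]
tray [0.57963097 0.3130404  0.018     ]
(260, 136) [0.705 0.061 0.1  ]
(270, 193) [0.532 0.028 0.1  ]
scene ring [0.547 0.027 0.103]
0.103 120 10 0 [-0.42  0.47  2.69  2.55  1.06  1.56]
0.103 120 10 180 [-0.42  0.47  2.69  2.55  1.06 -1.58]
0.103 120 10 -90 [-0.42  0.47  2.69  2.55  1.06 -0.01]
0.103 120 20 0 [-0.59  0.45  2.63  2.17  1.01  1.63]
0.103 120 20 180 [-0.59  0.45  2.63  2.17  1.01 -1.51]
0.103 120 20 -90 [-0.59  0.45  2.63  2.17  1.01  0.06]
0.103 135 0 0 [-0.15  0.2   2.46  2.79  0.32  1.8 ]
0.103 135 0 180 [-0.15  0.2   2.46  2.79  0.32 -1.34]
0.103 135 0 -90 [-0.15  0.2   2.46  2.79  0.32  0.23]
0.103 135 10 0 [-0.31  0.21  2.45  2.18  0.41  2.14]
0.103 135 10 90 [-0.31  0.21  2.45  2.18  0.41 -2.57]
0.103 135 10 180 [-0.31  0.21  2.45  2.18  0.41 -1.  ]
0.103 135 10 -90 [-0.31  
[... 736 characters left out ...]
 [-0.15  0.13  2.41  2.61  0.21  1.99]
0.13 135 0 180 [-0.15  0.13  2.41  2.61  0.21 -1.15]
0.13 135 0 -90 [-0.15  0.13  2.41  2.61  0.21  0.42]
0.13 135 10 0 [-0.31  0.13  2.41  1.92  0.36  2.41]
0.13 135 10 90 [-0.31  0.13  2.41  1.92  0.36 -2.3 ]
0.13 135 10 180 [-0.31  0.13  2.41  1.92  0.36 -0.73]
0.13 135 10 -90 [-0.31  0.13  2.41  1.92  0.36  0.84]
0.13 135 20 0 [-0.43  0.16  2.38  1.59  0.52  2.51]
0.13 135 20 90 [-0.43  0.16  2.38  1.59  0.52 -2.2 ]
0.13 135 20 180 [-0.43  0.16  2.38  1.59  0.52 -0.63]
0.13 135 20 -90 [-0.43  0.16  2.38  1.59  0.52  0.94]<sys>:0: UserWarning: Gimbal lock detected. Setting third angle to zero since it is not possible to uniquely determine all angles.
```

View pics/crop1.png

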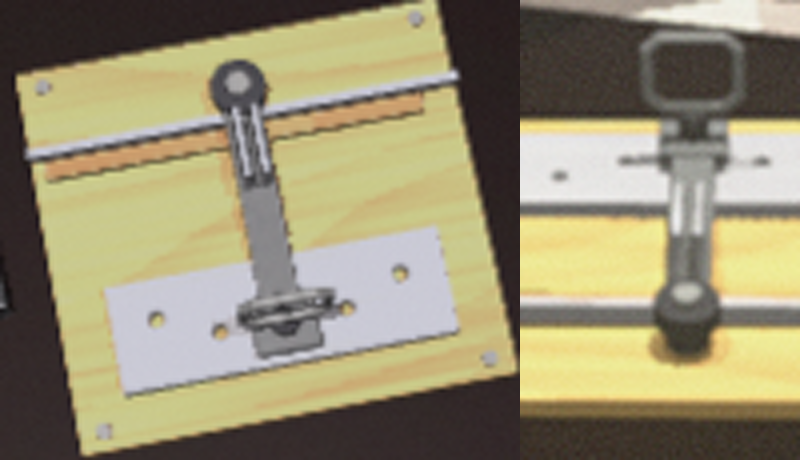

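The enlarged crop shows four index holes at crop pixels (156,319), (220,331), (347,307) and (400,272). The ring's top bar is centred near (286,303), and in the scene crop the ring opening is near (693,73). I'll fit the pivot and yaw from the holes, then cross-check with the board and the triangulated ring.

Run:
```python
from h import *
from scipy.optimize import least_squares
t=capture("top");s=capture("scene");C=cam(t);S=cam(s)
off=np.array([200,115])-.375
H=np.array([onplane(C,np.array(p)/4+off,.032) for p in [(156,319),(220,331),(347,307),(400,272)]])[:,:2]
a=np.radians([30,15,-15,-30])   # left (+y) to right
L=np.c_[-.19*np.cos(a),.19*np.sin(a)]
# rigid fit
Lc,Hc=L.mean(0),H.mean(0);U,_,V=np.linalg.svd((L-Lc).T@(H-Hc));M=V.T@np.diag([1,np.linalg.det(V.T@U.T)])@U.T
piv=Hc-M@Lc;yaw=np.arctan2(M[1,0],M[0,0]);print("piv",piv.round(4),"yaw",yaw.round(4),"res mm",(1e3*((L@M.T+piv)-H)).round(1).tolist())
rp=piv-.19*np.array([np.cos(yaw),np.sin(yaw)]);print("ring by holes",rp.round(4))
print("ring tri (topbar px in top, opening px in scene)",onplane(C,np.array((286,303))/4+off,.132).round(4),onplane(S,(283.0,202.9),.103).round(4))
print("reproj ring scene",proj(S,[*rp,.103]),"top bar",(proj(C,[*rp,.132])-off)*4)
q0=read_joint_positions()
for pd in (120,125,130,135):
 for ang,z in ((0,.10),(0,.113),(0,.135),(.27,.135),(.27,.10)):
  for back in (.055,.115):
   ya=yaw-ang; r=piv-.19*np.array([np.cos(ya),np.sin(ya)])
   for f in (0,.5,1):
    T=R.from_euler("zyz",[ya*(f) ,np.radians(pd),0][0:3]) if 0 else R.from_euler("z",yaw-ang*f)*R.from_euler("y",np.radians(pd))
    p=np.array([*r,z])-T.apply([0,0,back])
    for rz in (0,np.pi):
     j=inverse_kinematics(p,(T*R.from_euler("z",rz)).as_euler("xyz"))
     if rz==np.pi and f in(0,1): print(pd,ang,z,back,f,None if j is None else np.round(j,2))
```

```text
piv [0.7219 0.0654] yaw 0.2133 res mm [[0.1, -0.1], [-0.3, 0.1], [0.0, 0.3], [0.1, -0.2]]
ring by holes [0.5362 0.0252]
ring tri (topbar px in top, opening px in scene) [0.5322 0.0247 0.132 ] [0.537  0.0241 0.103 ]
reproj ring scene [283.44540508 202.79245393] top bar [285.36536292 297.49590448]
120 0 0.1 0.055 0 [-0.44  0.48  2.65  2.48  1.04 -1.56]
120 0 0.1 0.055 1 [-0.44  0.48  2.65  2.48  1.04 -1.56]
120 0 0.1 0.115 0 None
120 0 0.1 0.115 1 None
120 0 0.113 0.055 0 [-0.44  0.42  2.63  2.45  0.98 -1.5 ]
120 0 0.113 0.055 1 [-0.44  0.42  2.63  2.45  0.98 -1.5 ]
120 0 0.113 0.115 0 [-0.61  0.28  2.69  2.23  0.94 -1.42]
120 0 0.113 0.115 1 [-0.61  0.28  2.69  2.23  0.94 -1.42]
120 0 0.135 0.055 0 [-0.44  0.33  2.59  2.39  0.88 -1.4 ]
120 0 0.135 0.055 1 [-0.44  0.33  2.59  2.39  0.88 -1.4 ]
120 0 0.135 0.115 0 [-0.61  0.17  2.64  2.13  0.85 -1.26]
120 0 0.135 0.115 1 [-0.61  0.17  2.64  2.13  0.85 -1.26]
120 0.27 0.135 0.055 0 [-0.24  0.33  2.61  2.62  0.87 -1.45]
120 0.27 0.135 0.055 1 [ 0.1   0.33  2.58  3.33  0.82 -1.62]
120 0.27 0.135 0.115 0 [-0.37  0.17  2.67  2.41  0.8  -1.33
[... 3003 characters left out ...]
41  1.57  0.43 -0.47]
135 0 0.135 0.055 0 [-0.33  0.15  2.37  1.81  0.38 -0.66]
135 0 0.135 0.055 1 [-0.33  0.15  2.37  1.81  0.38 -0.66]
135 0 0.135 0.115 0 [-0.41 -0.    2.37  1.37  0.44 -0.25]
135 0 0.135 0.115 1 [-0.41 -0.    2.37  1.37  0.44 -0.25]
135 0.27 0.135 0.055 0 [-0.16  0.15  2.38  2.05  0.29 -0.77]
135 0.27 0.135 0.055 1 [ 0.07  0.16  2.37  3.65  0.19 -1.98]
135 0.27 0.135 0.115 0 [-0.22 -0.01  2.38  1.46  0.3  -0.2 ]
135 0.27 0.135 0.115 1 None
135 0.27 0.1 0.055 0 [-0.16  0.24  2.43  2.39  0.38 -1.12]
135 0.27 0.1 0.055 1 [ 0.07  0.25  2.42  3.43  0.32 -1.76]
135 0.27 0.1 0.115 0 [-0.22  0.07  2.45  1.92  0.32 -0.68]
135 0.27 0.1 0.115 1 [ 0.09  0.09  2.43  3.75  0.19 -2.06]
```

The hole fit is good to 0.3 mm: pivot (0.722, 0.065), yaw 0.213, ring (0.536, 0.025). The ring's reprojection agrees in both views. I'll close the fingers and approach with the tool tilted 35° below horizontal along the arm.

```bash
cat >> h.py <<'E'
PIV=np.array([.7219,.0654]);YAW=.2133
def pose(ang,z,back=.055,f=1.,lat=0.,pd=125):
    """TCP pose with finger axis crossing the ring plane (arm angle ang) at height z; lat = offset to arm's left"""
    y=YAW-ang; r=PIV-.19*np.array([np.cos(y),np.sin(y)])+lat*np.array([-np.sin(y),np.cos(y)])
    T=R.from_euler("z",YAW-ang*f)*R.from_euler("y",np.radians(pd))
    return np.array([*r,z])-T.apply([0,0,back]),(T*R.from_euler("z",np.pi)).as_euler("xyz")
E
python3 - <<'E'
from h import *
command_gripper(0,20)
goto(*pose(0,.22,.115)); 
line_to(*pose(0,.105,.115)); hold(.2)
print(read_clock(),read_eef_pos(),pose(0,.105,.115)[0],read_force(),read_grip_width())
p,r=read_eef_pos(),read_tool_rot()
w=capture("wrist");s=capture("scene");t=capture("top");W=cam(w,p,r)
cv2.imwrite("pics/w1.png",np.hstack([cv2.resize(w["image"],None,fx=.9,fy=.9),cv2.resize(s["image"][150:270,220:340],None,fx=2.4,fy=3.15)]))
PR=PIV-.19*np.array([np.cos(YAW),np.sin(YAW)])
print("ring centre in wrist",proj(W,[*PR,.103]),"topbar",proj(W,[*PR,.132]), w["T_tool_cam"])
E
```

```text
4.2833 [0.44444802 0.00505348 0.17185172] [0.4441382  0.00523824 0.17096129] [0.96940079 1.11826872 0.02615219] -0.0001600544601129427
ring centre in wrist [276.50525312 245.47909156] topbar [276.40883876 218.58108722] [[-1.32734891e-03 -9.49274161e-01 -3.14446825e-01  8.12228965e-02]
 [ 9.99999106e-01 -1.20929417e-03 -5.70513028e-04  3.91262524e-04]
 [ 1.61314563e-04 -3.14447301e-01  9.49274917e-01 -7.05027989e-02]
 [ 0.00000000e+00  0.00000000e+00  0.00000000e+00  1.00000000e+00]]
```

View pics/w1.png

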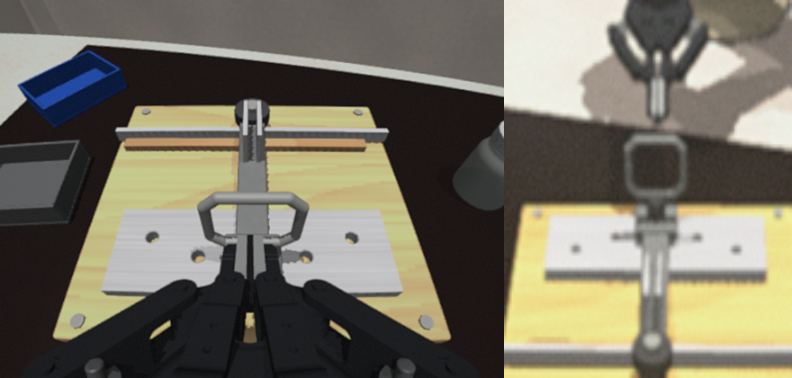

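The wrist view shows the tray on the left and the jar on the right. The ring opening is centred at about (281,242) px against a predicted (276,245), so it lies 2–3 mm to the right of the finger. The closed tips point into it, and the scene view shows the fingers in line with the ring. Next I'll insert with a 2 mm correction and a force guard.

Run:
```python
from h import *
f0=np.array(read_force())
print("hit",line_to(*pose(0,.102,.055,lat=-.002),rate=.06,max_force=5)); hold(.2)
print(read_clock(),np.array(read_force())-f0)
p,r=read_eef_pos(),read_tool_rot();print(p,pose(0,.102,.055,lat=-.002)[0])
w=capture("wrist");s=capture("scene")
cv2.imwrite("pics/w2.png",np.hstack([cv2.resize(w["image"],None,fx=.9,fy=.9),cv2.resize(s["image"][150:270,220:340],None,fx=2.4,fy=3.15)]))
```

```text
hit False
5.8167 [ 1.5019437   1.03462994 -1.83484887]
[0.4924498  0.01358845 0.1338053 ] [0.49259687 0.01368776 0.1335467 ]
```

View pics/w2.png

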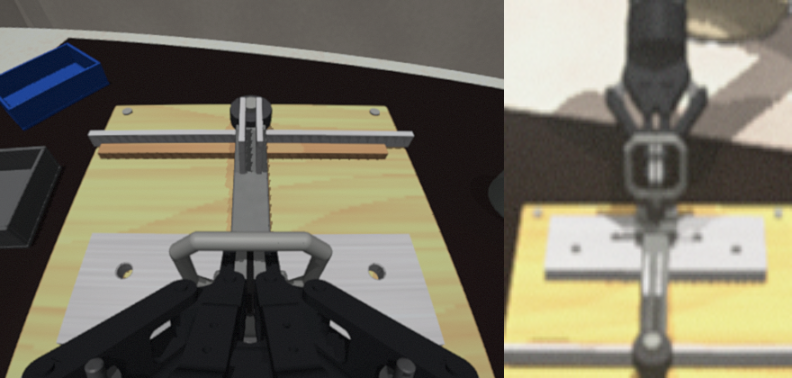

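The fingers show through the ring opening in the scene crop at about (655,165), and nothing was hit. Now the lift, logging force to find the contact height.

Run:
```python
from h import *
f0=np.array(read_force()); z=.102; zc=None
while z<.138:
    z+=.003
    line_to(*pose(0,z,.055,lat=-.002),rate=.03,max_force=25); hold(.1)
    f=np.array(read_force())-f0; print(round(z,3),f.round(1),round(read_eef_pos()[2],4))
    if zc is None and f[2]<-3: zc=z
    if zc and z>=zc+.0165: break
    if f[2]<-16: break
print("clock",read_clock())
s=capture("scene");w=capture("wrist");t=capture("top")
cv2.imwrite("pics/w3.png",np.hstack([cv2.resize(w["image"],None,fx=.9,fy=.9),cv2.resize(s["image"][150:270,220:340],None,fx=2.4,fy=3.15)]))
```

```text
0.105 [ 1.6  0.8 -0.8] 0.1367
0.108 [ 1.1 -0.2 -0.2] 0.1396
0.111 [ 1.3  0.6 -0.8] 0.1426
0.114 [-0.9 -0.3 -3. ] 0.1452
0.117 [-0.4 -0.5 -6.5] 0.1478
0.12 [-2.3 -1.5 -7.4] 0.1511
0.123 [-4.4 -1.8 -8. ] 0.1542
0.126 [-4.  -0.9 -7.4] 0.1572
0.129 [-4.1 -1.3 -8. ] 0.1603
0.132 [-4.2 -1.4 -8.2] 0.1634
clock 9.4167
```

View pics/w3.png

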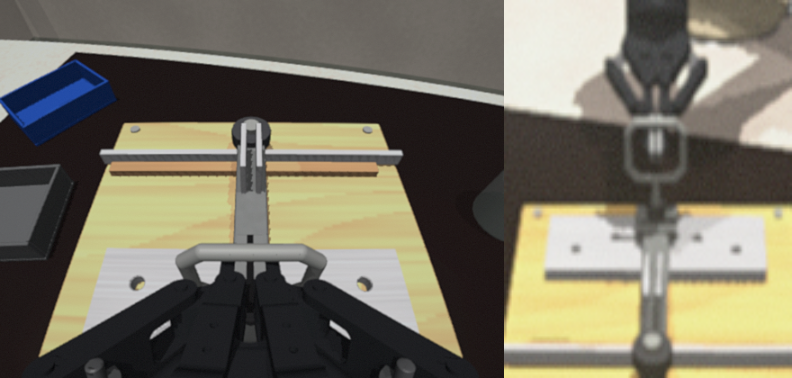

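The ring is clearly raised in both views and the spring force is a steady 8 N. Contact was at about z=0.113, so the pin is at about 18 mm. Next: swing along the arc and stop short of the hole, lower onto the plate, then drag until it locks.

Run:
```python
from h import *
for a in np.linspace(0,.235,7)[1:]:
    h=line_to(*pose(a,.132,.055,lat=-.002),rate=.05,max_force=25); print(round(a,3),h,np.round(read_force(),1))
    if h: raise SystemExit
line_to(*pose(.235,.109,.055,lat=-.002),rate=.04,max_force=25); hold(.2)
print("lowered",np.round(read_force(),1),read_clock())
s=capture("scene");w=capture("wrist");t=capture("top")
cv2.imwrite("pics/w4.png",np.hstack([cv2.resize(w["image"],None,fx=.8,fy=.8),cv2.resize(t["image"][115:230,200:330],None,fx=2.6,fy=2.92)]))
```

```text
0.039 False [-4.7 -0.3 -7.9]
0.078 False [-5.7 -0.2 -8.7]
0.118 False [-6.1  0.3 -9.6]
0.157 False [-5.5 -0.3 -8.9]
0.196 False [-5.2  1.  -9.2]
0.235 False [-6.   0.6 -8.8]
lowered [ 0.   0.4 -0.7] 12.4917
```

View pics/w4.png

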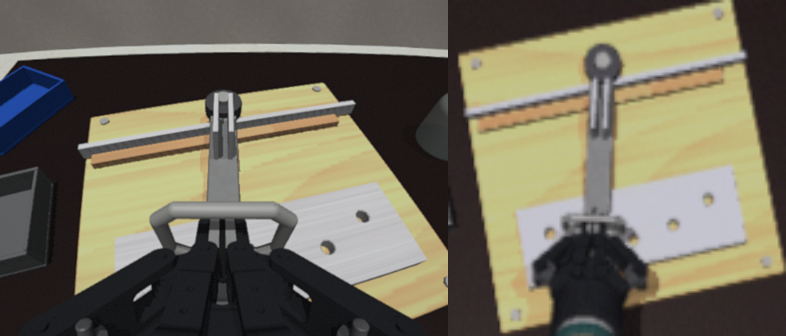

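The arm has swung left by nearly one hole: the middle hole is uncovered at (632,238) and only the far-left hole is visible on the left. The ring hangs free of the finger, with force near 0. Next I'll drag left until it locks.

Run:
```python
from h import *
f0=np.array(read_force())
for a in np.arange(.245,.40,.01):
    h=line_to(*pose(a,.109,.055,lat=-.002),rate=.03,max_force=12); f=np.array(read_force())-f0
    print(round(a,3),h,f.round(1))
    if h or abs(f[1])>7: break
hold(.2);print(np.round(read_force(),1),read_clock())
```

```text
0.245 False [ 0.8 -0.2  0.6]
0.255 False [-1.   0.2 -0.5]
0.265 False [0.4 0.5 0.5]
0.275 False [0.5 0.1 0.1]
0.285 False [-0.9  0.4  0.6]
0.295 False [-0.8  0.1  0.6]
0.305 False [0.1 0.2 0.3]
0.315 False [-0.5 -0.3 -0.1]
0.325 False [0.1 0.3 0.3]
0.335 False [-0.7 -0.8  0.6]
0.345 False [-0.5 -4.1  0.1]
0.355 False [-1.  -8.7  0.1]
[-1.1 -8.3  0. ] 15.8417
```

The force rises stiffly to 8.7 N with no movement, well above the 2 N drag, so the pin appears locked. I'll centre the finger, withdraw along its axis and check the angle and height.

Run:
```python
from h import *
line_to(*pose(.262,.105,.055,lat=-.002),rate=.05); hold(.2)
print("free",np.round(read_force(),1))
print("hit",line_to(*pose(.262,.105,.115,lat=-.002),rate=.08,max_force=8)); hold(.2)
p,r=read_eef_pos(),read_tool_rot(); w=capture("wrist"); W=cam(w,p,r)
s=capture("scene");t=capture("top");S=cam(s);C=cam(t)
y=YAW-.2618; P=PIV-.19*np.array([np.cos(y),np.sin(y)])
im=w["image"].copy(); si=s["image"].copy()
print("scene pred ring centre home/unhomed",proj(S,[*P,.103]),proj(S,[*P,.115]))
print("wrist pred topbar home/unhomed",proj(W,[*P,.132]),proj(W,[*P,.144]))
u,v=proj(S,[*P,.103]).astype(int)
cv2.imwrite("pics/w5.png",np.hstack([cv2.resize(im,None,fx=.85,fy=.85),cv2.resize(si[v-35:v+45,u-35:u+35],None,fx=4,fy=357/80,interpolation=2)])); print("scene crop origin",u-35,v-35, "clock",read_clock())
```

```text
free [-0.3  0.9  0.2]
hit False
scene pred ring centre home/unhomed [301.00764565 204.06386051] [301.0413474  200.44830947]
wrist pred topbar home/unhomed [273.1707675  217.10342238] [272.89471077 203.69416202]
scene crop origin 266 169 clock 17.8833
```

View pics/w5.png

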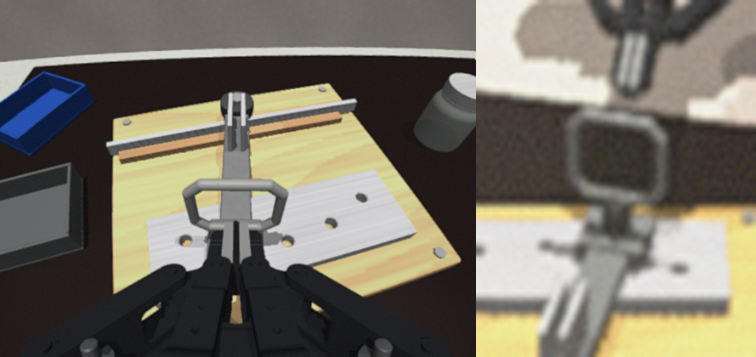

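The scene ring centre is at about (301.0, 203.9), against a prediction of (301.0, 204.1) home and (301.0, 200.4) unseated. The wrist top bar is at row 218, against 217 home and 204 unseated. The pin is home in the +0.262 hole and the finger is out. Now I'll retreat, compare the loose items before and after, and hand in.

Run:
```python
from h import *
line_to(*pose(.262,.22,.115,lat=-.002),rate=.15)
goto_joints([-1.246,.276,1.505,0,1.361,-.121]); hold(.5)
a=cv2.imread("pics/top0.png");t=capture("top");b=t["image"]
s0=cv2.imread("pics/scene0.png");s=capture("scene")["image"]
def sh(A,B,box):
    x,y,X,Y=box; T=A[y:Y,x:X]; r=cv2.matchTemplate(B[y-8:Y+8,x-8:X+8],T,cv2.TM_CCOEFF_NORMED); _,v,_,l=cv2.minMaxLoc(r); return l[0]-8,l[1]-8,round(v,3)
for n,A,B,bx in [("tray",a,b,(150,158,205,206)),("jar",a,b,(338,126,374,164)),("tape",a,b,(396,246,430,278)),("strip L",a,b,(208,136,245,168)),("strip R",a,b,(280,130,316,158)),
  ("tray s",s0,s,(352,228,415,270)),("jar s",s0,s,(160,218,198,266)),("tape s",s0,s,(158,168,190,192))]: print(n,sh(A,B,bx))
cv2.imwrite("pics/end.png",np.hstack([b[100:280,130:440],s[140:320,140:440]]))
print(read_clock(),np.round(read_force(),1));
```

```text
Traceback (most recent call last):
cell.IKError: the arm cannot follow that straight line within its joint ranges
```

Run:
```python
from h import *
import itertools
print(np.round(read_joint_positions(),2))
ok=False
for z,back,f,pd in itertools.product((.22,.19,.17),(.13,.115),(1,.6,.3),(120,115,125)):
    try: line_to(*pose(.262,z,back,f=f,lat=-.002,pd=pd),rate=.1); ok=True; print("rose",z,back,f,pd); break
    except IKError: pass
print(np.round(read_joint_positions(),2),read_eef_pos().round(3),read_clock())
if not ok: raise SystemExit
q=np.array(read_joint_positions()); print("force",np.round(read_force(),1))
```

```text
[ 0.1   0.19  2.6   3.35  0.62 -1.66]
rose 0.22 0.13 1 120
[ 0.12 -0.15  2.46  3.76  0.26 -2.09] [0.419 0.078 0.285] 19.1917
force [ 0.2 -0.4 -0.4]
```

Run:
```python
from h import *
q=np.array(read_joint_positions()); q[0]=-1.1; goto_joints(q)
goto_joints([-1.246,.276,1.505,0,1.361,-.121]); hold(.5)
a=cv2.imread("pics/top0.png");b=capture("top")["image"]
s0=cv2.imread("pics/scene0.png");s=capture("scene")["image"]
def sh(A,B,box):
    x,y,X,Y=box; T=A[y:Y,x:X]; r=cv2.matchTemplate(B[y-8:Y+8,x-8:X+8],T,cv2.TM_CCOEFF_NORMED); _,v,_,l=cv2.minMaxLoc(r); return l[0]-8,l[1]-8,round(v,3)
for n,A,B,bx in [("tray",a,b,(150,158,205,206)),("jar",a,b,(338,126,374,164)),("tape",a,b,(396,246,430,278)),("strip L",a,b,(208,136,245,168)),("strip R",a,b,(280,130,316,158)),
  ("tray s",s0,s,(352,228,415,270)),("jar s",s0,s,(160,218,198,266)),("tape s",s0,s,(158,168,190,192))]: print(n,sh(A,B,bx))
cv2.imwrite("pics/end.png",np.hstack([b[100:280,130:440],s[140:320,140:440]]))
print(read_clock(),np.round(read_force(),1));
```

```text
tray (0, 0, 0.999)
jar (0, 0, 1.0)
tape (0, 0, 1.0)
strip L (0, 0, 0.999)
strip R (0, 0, 1.0)
tray s (0, 0, 0.988)
jar s (0, 0, 0.997)
tape s (0, 0, 0.985)
24.8917 [-0.1  0.5 -0. ]
```

View pics/end.png

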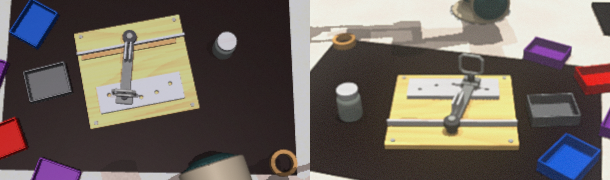

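The arm sits one hole to the left, with the ring at about (122,96) in the top crop. The tray, jar, tape and strip haven't moved and the robot is clear, so I'm handing in.

```bash
python3 -c "
from cell import *
finish_job();print(read_clock())"
```

```text
the job is handed in; nothing more can be done
the job is handed in; nothing more can be done
```

The mitre jig is set one hole to the left (+0.262 rad), the side where the grey tray stands, and the pin is home in that hole. I put the closed fingertips through the pull ring without gripping it and lifted the pin about 18 mm. I then swung the arm, lowered the pin, and pushed left on the ring until it would not move.

- **Pin lock:** the arm resisted an 8.7 N sideways push, against about 2 N when the pin drags on the plate. I saw no separate snap-in; the pin seems to have dropped in before the ring took any side load.
- **Pin height and position:** the scene camera put the ring at row 203.9. I expected 204.1 with the pin home and 200.4 with it on the plate. Its column matched the +0.262 hole exactly. The wrist camera agreed: row 218, against 217 expected home and 204 on the plate.
- **Loose items:** tray, jar, tape roll and strip showed no shift in the before-and-after pictures.
- **Forces and time:** contact readings stayed near 11 N or below. The job was handed in at about 25 s, with the robot clear and touching nothing.
- **Disagreements:** the wrist view placed the ring 2–3 mm right of my estimate, so I shifted the finger 2 mm. My first retreat line was refused as out of joint range, so I used a slightly different one.

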